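# Roll the wooden roller along the card strip to the stop line

### The job

Press down the party card strip with the wooden roller: push along the top of the roller with the fingertips so that it rolls (not slides) along the strip to the dark line between the two little wooden blocks, and leave it lying still along that line, its middle right over it. Do not grip or lift the roller, let it run off the strip, or disturb the other things on the table.

Things in the scene. Friction and masses are not known exactly. Their poses are not given: they have to be found in the camera images.
- roller: brown wooden cylinder, 56 mm diameter, 170 mm long, 0.2 to 0.37 kg, lying on the strip 80 to 160 mm from the line, on either side of it. Some rolling resistance: let go when slow, it stops within about 1 cm. Origin: middle of its axis, 28 mm above the strip's top; x along the cylinder; y and z turn as it rolls (z up at the start).
- strip: fixed pink card strip, 300 mm (x) by 440 mm (y), 4 mm thick, flat on the table; origin at the centre of its underside, z up. The roller rolls along its y axis, which lies within about 0.35 rad of the world's y axis
- gate: the stop line with its two blocks, fixed on the strip: dark line 4 mm wide along its x axis, parallel to the strip's x axis; origin in the middle of the line at the height of the strip's top (z = 4 mm). Wooden blocks 24 x 24 x 30 mm high stand on the line at x = -125 and +125 mm; the roller fits between them with 28 mm to spare at each end
- gluestick: white glue stick, 28 mm across and 90 mm tall, standing on the strip; a bystander, not to be moved; origin at the centre of its underside, z up
- paintjar: small lidded paint jar, 52 mm across and 60 mm tall, standing on the strip; a bystander, not to be moved; origin at the centre of its underside, z up
- cup: white drinking cup, 76 mm across and 90 mm tall; a bystander, not to be moved; origin at the centre of its underside, z up
- partyhat: cone-shaped party hat, 110 mm across its foot and 145 mm tall; a bystander, not to be moved; origin at the centre of its underside, z up
- tape: cardboard tape core, ring 100 mm across and 22 mm tall, lying flat; a bystander, not to be moved; origin at the centre of its underside, z up
- present: wrapped present, 90 x 90 x 60 mm high; a bystander, not to be moved; origin at the centre of its underside, z up
- basket: white crayon basket, 90 x 170 mm (its own x, y) and 50 mm high; a bystander, not to be moved; origin at the centre of its underside, z up
There are look-alikes about, which are no part of the job. What is meant by the roller is not blue, purple or red, and is the larger of those in its own colour.

How it is judged:
On the way:
1. the roller has turned by at least about 115 degrees about its axis while it lies on the strip, so it rolls and is not slid or carried (angle between roller's own z axis and vertical above 2 rad and height (world z) of roller below 0.045 m).
At the end, for the whole second after the job is handed in: the roller lies at rest on the strip between the blocks, its axis within 15 mm of the line and within 0.2 rad of the line's direction, its middle within 26 mm of the line's middle lengthwise (y of roller in the frame of gate between -0.015 and 0.015 m and x of roller in the frame of gate between -0.026 and 0.026 m and angle between the x axis of roller and the x axis of gate, either way round below 0.2 rad and height (world z) of roller between 0.028 and 0.036 m and linear speed of roller below 0.015 m/s and angular speed of roller below 0.5 rad/s); the robot touches nothing.
It fails at once if the roller is lifted (its middle more than 13 mm above its rolling height) (height (world z) of roller above 0.045 m).
It fails at once if the roller is gripped, or pushed low on its side instead of on its top (fingers press on it while the TCP is lower than 55 mm over the table; with the tips on the top it is near 79 mm) (contact force between the fingers and roller above 1 N and height (world z) of the grasp point below 0.055 m).
It fails at once if the roller runs off the strip (y of roller in the frame of strip above 0.205 m or y of roller in the frame of strip below -0.205 m or x of roller in the frame of strip above 0.15 m or x of roller in the frame of strip below -0.15 m).
It fails at once if a bystander is moved by more than 20 mm (distance of any of gluestick, paintjar, cup, partyhat, tape, present, basket from where it was at the start of the episode above 0.02 m).
It also fails if it takes over 51 s, if anything falls off the work surface, if the arm or the gripper's body presses on something with over 40 N, if the wrist force passes 120 N, or if a joint passes its speed limit or range.

### The arm

A 6-joint arm with a two-finger parallel gripper is mounted at the origin on the work surface. World frame = base frame: x ahead of the robot, y to its left, z up, the work surface at z = 0. Lengths are in m, angles in rad, forces in N, time in s.
With the tool pointing down it reaches from about 0.35 to 0.775 m from the base axis. Payload 7.3 kg.
Tool frame: the origin (TCP) lies between the finger pads, 19 mm behind the fingertips; this is the grasp point; z points along the fingers, y is the line along which they close (so a half turn about z gives the same grasp; the last joint's range is limited). The gripper opens to 92 mm and grips with 3 to 60 N. Pads are 19 mm wide; open, the fingers measure 130 mm over their backs; the gripper's body (75 mm by 190 mm) begins 47 mm behind the grasp point.
Start: joints at [1.136, 0.342, 1.524, -0, 1.275, -0.146], TCP at [0.15, 0.503, 0.246] pointing down, gripper open.
Joint ranges: [-2.53, 2.53], [-0.77, 2.02], [0.04, 2.7], [-1, 4.14], [0.28, 2.66], [-3.11, 3.11]. Speed limits (rad/s): [2.57, 2.57, 3.14, 3.14, 3.14, 3.14].

### API

Orientations are given as [roll, pitch, yaw] about the fixed x, y, z axes, in that order (R = Rz(yaw) Ry(pitch) Rx(roll)).
In Python, from cell import * gives the robot as it stands.
- The arm moves only by the tool arm_command, never from a script. Its arguments are lists of equal length, an entry for each row: "xyz": the shift along the world's x, y, z in mm, a list of three; "spin": the turn about the world's z in degrees. In form: {"xyz": [[tx, ty, tz], ...], "spin": [spin, ...]}. A call has 1 to 20 rows; each row shifts and turns the commanded pose from where the row before left it; what a row does not reach is not made up. A row lasts 1/10 s, in which the tool goes at most 50 mm and 8.59 degrees, less where a joint would pass 70% of its speed; a pose out of reach is approached as far as the arm can. A call with a gripper value outside its range is refused whole. "jaw" is the opening, from -1 (shut) to 1 (fully open), set as the call begins (left out, the last holds). The fingers move at their own pace and stop on an object; "squeeze" is the grip in N (left out, the last holds). Time passes only in rows, so rows that do not move let the fingers close. It gives the time, the measured TCP pose, the force, the opening and the grip force at its end, in the units of the state.
- observe(): the state, without advancing time (a new reading comes with each control period).
- read_camera(name): name is "scene" or "top" or "wrist"; returns a dict with "img" (384x512x3 uint8, red, green, blue), "depth" (384x512 float32, m along the optical axis (not along the pixel's ray), 0 where there is no reading), "fx", "fy", "cx", "cy" (pixels), "world_from_camera" (4x4, takes a point from camera to world coordinates). Camera axes: x right, y up, looking along -z (the intrinsics and any distortion apply to the point x, -y, -z); pixel columns grow to the right and rows downward; lengths in m; the calibration is good to about 2 mm. A picture is of the moment at which its call begins.
- hand_in(): hands the job in; it is judged then, once.
The state is a dict: "time": time; "qpos": joint angles; "qvel": joint speeds; "joint_efforts": joint torques, N m; "tool_pos": TCP position; "tool_rot": TCP orientation; "contact_force": force on the tool from outside, world axes, zero at the start; "torque": the same for the moment, N m; "opening": finger opening in m; "grip_force": force on a finger pad.
Only numpy, scipy, OpenCV 4.12 (cv2) and the standard library are available. Lean on these libraries where they do the work, as an engineer would, in place of code of your own. Each camera call takes 0.05 s, during which the arm holds its last target. There are 200 camera calls.

## Working session

There is one attempt and no reset: what is moved stays moved. The work goes in short steps, Python scripts to look and compute and a tool call to move; the robot and the scene stay as the last step left them, time stands still between calls to the robot, and variables do not carry over. Pictures are saved under pics/ and viewed, at most 10 in all, crops included, and the job is handed in when it is done.

Besides the shell and the picture viewer there is one more tool, called after "Request:" as a command line: name --pt "numbers of a row" for each row, then --argument value for the rest. arm_command: Moves the arm, as the interface text tells. Its arguments: {"type":"object","properties":{"xyz":{"type":"array","items":{"type":"array","items":{"type":"number"}}},"spin":{"type":"array","items":{"type":"number"}},"jaw":{"type":"number"},"squeeze":{"type":"number"}},"required":["xyz","spin"]}

```bash
mkdir -p pics
cat > h.py <<'E'
from cell import *
import numpy as np, cv2
def pts(c):
    d=c["depth"]; v,u=np.mgrid[0:d.shape[0],0:d.shape[1]]
    P=np.stack([(u-c["cx"])/c["fx"]*d,-(v-c["cy"])/c["fy"]*d,-d],-1)
    T=c["world_from_camera"]; return P@T[:3,:3].T+T[:3,3]
def ray(c,u,v,z):
    T=c["world_from_camera"]; r=T[:3,:3]@np.array([(u-c["cx"])/c["fx"],-(v-c["cy"])/c["fy"],-1]); o=T[:3,3]
    return o+r*(z-o[2])/r[2]
E
python3 - <<'E'
from h import *
for n in ("top","scene"):
    c=read_camera(n); cv2.imwrite(f"pics/{n}0.png",c["img"][:,:,::-1]); print(n,c.keys(),c["fx"],c["cx"],c["world_from_camera"].round(3))
    np.save(f"{n}0.npy",c,allow_pickle=True)
print(observe())
E
```

```text
top dict_keys(['img', 'depth', 'fx', 'fy', 'cx', 'cy', 'world_from_camera']) 427.2006068128126 258.08110828475145 [[ 0.144  0.967 -0.209  0.258]
 [-0.99   0.142 -0.026  0.049]
 [ 0.005  0.211  0.978  1.222]
 [ 0.     0.     0.     1.   ]]
scene dict_keys(['img', 'depth', 'fx', 'fy', 'cx', 'cy', 'world_from_camera']) 391.5155883415112 253.44321341830693 [[-0.823 -0.362  0.437  1.005]
 [ 0.567 -0.542  0.62   0.819]
 [ 0.012  0.758  0.652  0.857]
 [ 0.     0.     0.     1.   ]]
{'time': 0.1, 'qpos': array([ 1.13601323e+00,  3.42616410e-01,  1.52488051e+00, -9.87406103e-06,
        1.27537952e+00, -1.46003547e-01]), 'qvel': array([ 0.00028742, -0.00144666, -0.00064212, -0.00125274, -0.00051114,
       -0.00185187]), 'joint_efforts': array([ 1.79590756e-03, -4.32008278e+01, -2.44695354e+01,  7.19860476e-02,
        5.25714154e-02, -7.19279979e-05]), 'tool_pos': array([0.14936013, 0.50297761, 0.24494776]), 'tool_rot': array([-3.14032115e+00, -1.77430108e-04,  2.85281587e+00]), 'contact_force': array([ 0.49412345,  0.43601582, -0.04229702]), 'torque': array([-0.04337716,  0.00378307, -0.02967018]), 'grip_force': 0.0, 'opening': 0.09209447431336093}
```

View pics/top0.png

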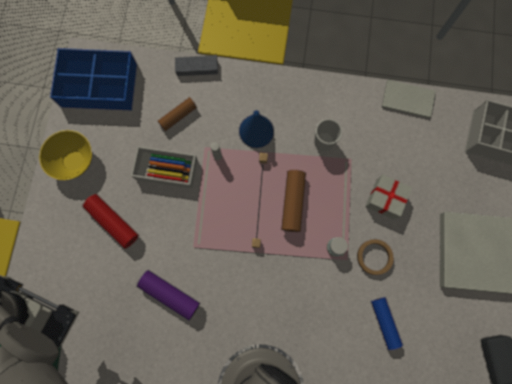

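View pics/scene0.png

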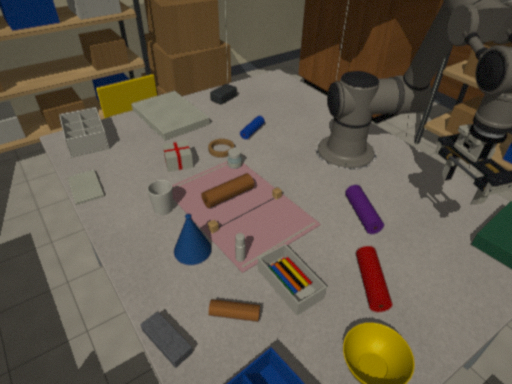

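The top view shows the brown roller at (293,200), right of the line. The line runs from the block at (263,157) to the block at (256,243). The glue stick is at (215,150) and the jar at (338,246). The scene view agrees. Next I measure them.

```bash
cat > m.py <<'E'
from h import *
def roller(c,box,verbose=1):
    """axis mid and direction from depth points of the brown mask"""
    hsv=cv2.cvtColor(c["img"],cv2.COLOR_RGB2HSV); P=pts(c)
    m=cv2.inRange(hsv,(5,110,40),(18,255,255)); k=np.zeros_like(m); x0,y0,x1,y1=box; k[y0:y1,x0:x1]=m[y0:y1,x0:x1]
    n,l,s,_=cv2.connectedComponentsWithStats(k); i=1+np.argmax(s[1:,4]); k=(l==i)
    return k,P
E
python3 - <<'E'
from m import *
for n,box,blk in (("top",(270,150,330,250),[(263,157),(256.5,243)]),("scene",(190,165,270,215),[(214,225),(278,192)])):
    c=np.load(n+"0.npy",allow_pickle=True).item()
    k,P=roller(c,box); Q=P[k]; Q=Q[c["depth"][k]>0]
    print(n,k.sum(),"zmax",np.percentile(Q[:,2],[5,50,98]).round(4))
    r=cv2.minAreaRect(np.argwhere(k)[:,::-1].astype(np.float32)); print("rect px",r)
    # silhouette midline onto axis plane z=.032
    b=cv2.boxPoints(r); e=[(b[i]+b[(i+1)%4])/2 for i in range(4)]; L=[np.linalg.norm(b[i]-b[(i+1)%4]) for i in range(4)]
    j=int(np.argmin(L[:2])); A,B=[ray(c,*e[q],.032) for q in (j,j+2)]
    print("axis ends",A.round(4),B.round(4),"mid",((A+B)/2).round(4),"len",np.linalg.norm(A-B),"ang",np.degrees(np.arctan2(*(B-A)[1::-1])))
    # depth top ridge
    T=Q[Q[:,2]>np.percentile(Q[:,2],98)-.006]; v=np.linalg.svd(T[:,:2]-T[:,:2].mean(0))[2][0]; print("ridge",T.mean(0).round(4),"ang",np.degrees(np.arctan2(v[1],v[0])), "ext",np.ptp(T[:,:2]@v))
    # pink strip plane
    hsv=cv2.cvtColor(c["img"],cv2.COLOR_RGB2HSV); pk=cv2.inRange(hsv,(165,35,90),(180,140,255))|cv2.inRange(hsv,(0,35,90),(4,140,255))
    pk=cv2.morphologyEx(pk,cv2.MORPH_OPEN,np.ones((3,3))); nn,l,s,_=cv2.connectedComponentsWithStats(pk); 
    l0=np.isin(l,1+np.flatnonzero(s[1:,4]>500)); rr=cv2.minAreaRect(np.argwhere(l0)[:,::-1].astype(np.float32))
    hull=np.argwhere(l0)[:,::-1]; W=np.array([ray(c,u,v,.004)[:2] for u,v in hull]); R=cv2.minAreaRect(W.astype(np.float32)); print("strip",R,"z med",np.median(P[l0][:,2]))
    # blocks
    C=[]
    for u,v in blk:
        u0,v0=int(u)-9,int(v)-9; reg=P[v0:v0+19,u0:u0+19].reshape(-1,3); h=hsv[v0:v0+19,u0:u0+19].reshape(-1,3)
        s_=(h[:,0]>8)&(h[:,0]<25)&(h[:,1]>60)&(reg[:,2]>.026)&(reg[:,2]<.045); q=reg[s_]; C.append(q.mean(0)); print("block",s_.sum(),q.mean(0).round(4),np.median(q[:,2]))
    d=C[1]-C[0]; print("line mid",(C[0]+C[1])/2,"ang",np.degrees(np.arctan2(d[1],d[0])),np.linalg.norm(d))
    # dark line: dark pixels on the strip between blocks
    g=c["img"].min(2)
    cr=np.array(c["img"][:,:,::-1])
    # tall things near: points >z .05 within strip
    M=(P[...,2]>.05)&(np.abs(P[...,0]-R[0][0])<.25)&(np.abs(P[...,1]-R[0][1])<.28)&(c["depth"]>0)
    nn,l,s,cc=cv2.connectedComponentsWithStats(M.astype(np.uint8))
    for i in range(1,nn):
        if s[i,4]>25: q=P[l==i]; print("tall",cc[i].round(),q[:,:2].min(0).round(3),q[:,:2].max(0).round(3),q[:,2].max().round(3))
E
```

```text
top 1073 zmax [0.0447 0.0567 0.0637]
rect px ((293.5792236328125, 200.2079315185547), (18.109676361083984, 60.5977668762207), 5.710593223571777)
axis ends [ 0.6066 -0.0181  0.032 ] [ 0.4303 -0.0234  0.032 ] mid [ 0.5185 -0.0207  0.032 ] len 0.17642127014399409 ang -178.28771451797863
ridge [ 0.5128 -0.0207  0.0602] ang -177.90194565746444 ext 0.16803027346929988
strip ((0.509911060333252, 0.043665945529937744), (0.30044567584991455, 0.4178009331226349), 3.479558229446411) z med 0.004235418484514031
block 68 [0.6317 0.0827 0.0338] 0.03425640678974928
block 77 [0.3832 0.0676 0.0344] 0.03408086355991968
line mid [0.5074425  0.07512506 0.03407634] ang -176.52434447210183 0.24892043044691003
tall [256. 124.] [0.684 0.081] [0.748 0.152] 0.146
tall [329. 131.] [ 0.679 -0.127] [ 0.753 -0.053] 0.096
tall [216. 148.] [0.611 0.204] [0.636 0.23 ] 0.099
tall [294. 200.] [ 0.431 -0.047] [0.603 0.004] 0.066
tall [339. 245.] [ 0.383 -0.179] [ 0.428 -0.134] 0.073
scene 863 zmax [0.0225 0.0483 0.0592]
rect px ((227.6735076904297, 189.69210815429688), (16.630390167236328, 54.28263473510742), 65.43283081054688)
axis ends [ 0.4176 -0.022   0.032 ] [ 0.6101 -0.0148  0.032 ] mid [ 0.5138 -0.0184  0.032 ] len 0.19272091678518008 ang 2.138824479928771
ridge [ 0.5219 -0.0147  0.0564] ang 1.7132707110637773 ext 0.17023214078051946
strip ((0.5132443904876709, 0.04706382751464844), (0.30160704255104065, 0.4198992848396301), 3.746621608734131) z med 0.001861063154054432
block 59 [0.6349 0.0884 0.0311] 0.03157952727257529
block 44 [0.3856 0.0717 0.0308] 0.030987596931408123
line mid [0.51024609 0.08005666 0.03097027] ang -176.1497732957855 0.24985351989490887
tall [234. 153.] [ 0.383 -0.175] [ 0.43  -0.127] 0.066
tall [227. 186.] [ 0.431 -0.037] [0.603 0.01 ] 0.062
tall [160. 191.] [ 0.68  -0.127] [ 0.754 -0.049] 0.092
tall [190. 234.] [0.686 0.098] [0.757 0.155] 0.143
tall [240. 242.] [0.613 0.21 ] [0.64  0.235] 0.096
```

Request:
arm_command --pt "23 -33.6 0" --pt "23 -33.6 0" --pt "23 -33.6 0" --pt "23 -33.6 0" --pt "23 -33.6 0" --pt "23 -33.6 0" --pt "23 -33.6 0" --pt "23 -33.6 0" --pt "23 -33.6 -17" --pt "23 -33.6 -17" --pt "23 -33.6 -17" --pt "23 -33.6 -17" --pt "23 -33.6 -17" --pt "23 -33.6 -17" --pt "23 -33.6 -17" --pt "23 -33.6 -17" --pt "0 0 0" --pt "0 0 0" --spin '[1.22, 1.22, 1.22, 1.22, 1.22, 1.22, 1.22, 1.22, 1.22, 1.22, 1.22, 1.22, 1.22, 1.22, 1.22, 1.22, 0, 0]' --jaw -1

```text
time: 1.9
tool_pos: [0.517, -0.0348, 0.1086]
tool_rot: [3.141, -0.002, -3.092]
contact_force: [0.4, 0.3, -0.3]
opening: 0.0006
grip_force: 0.0
```

Run:
```python
from h import *
ims=[]
for n in ("scene","wrist"):
    c=read_camera(n); np.save(f"{n}1.npy",c,allow_pickle=True); ims.append(c["img"][:,:,::-1])
cv2.imwrite("pics/b1.png",cv2.resize(np.hstack(ims),(800,300)))
o=observe(); print(o["time"],o["tool_pos"],o["tool_rot"],o["contact_force"],o["opening"])
```

```text
2.0 [ 0.51689155 -0.03356159  0.10964735] [ 3.14109592e+00 -6.51591797e-04 -3.08942567e+00] [-0.04749844 -0.23688379 -0.62995726] 9.274387406394221e-05
```

View pics/b1.png

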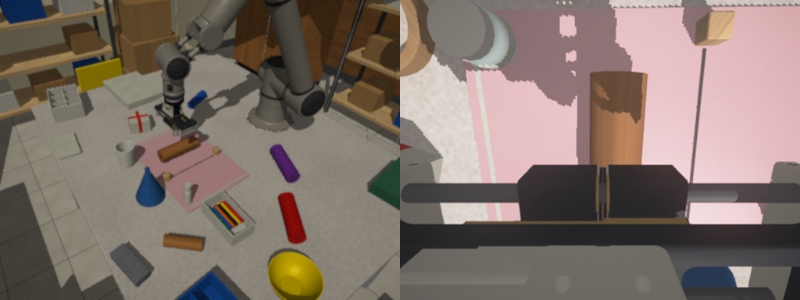

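The wrist view shows the closed fingers at column 603, about 13 mm behind the roller's centre at column 616, as planned. Now I lower gently.

Request:
arm_command --pt "0 0 -10" --pt "0 0 -10" --pt "0 0 -7" --pt "0 0 -2" --pt "0 0 0" --spin '[0, 0, 0, 0, 0]'

```text
time: 2.5
tool_pos: [0.5172, -0.0341, 0.08]
tool_rot: [3.141, -0.001, -3.089]
contact_force: [0.0, -0.7, 1.1]
opening: 0.0005
grip_force: 0.0
```

Request:
arm_command --pt "0 0 -1" --pt "0 0 0" --spin '[0, 0]'

```text
time: 2.7
tool_pos: [0.5177, -0.0344, 0.0797]
tool_rot: [-3.142, 0.0, -3.09]
contact_force: [0.9, 0.5, -0.7]
opening: 0.0005
grip_force: 0.0
```

Request:
arm_command --pt "0 0 -1" --pt "0 0 0" --spin '[0, 0]'

```text
time: 2.9
tool_pos: [0.5175, -0.0344, 0.0786]
tool_rot: [3.142, 0.0, -3.09]
contact_force: [1.1, 0.3, -0.8]
opening: 0.0005
grip_force: 0.0
```

Request:
arm_command --pt "0 0 -0.5" --pt "0 0 0" --spin '[0, 0]'

```text
time: 3.1
tool_pos: [0.5175, -0.0343, 0.078]
tool_rot: [3.142, 0.0, -3.09]
contact_force: [0.2, 0.9, -0.2]
opening: -0.0001
grip_force: 0.0
```

Request:
arm_command --pt "0 0 -1" --pt "0 0 0" --spin '[0, 0]'

```text
time: 3.3
tool_pos: [0.5176, -0.0344, 0.077]
tool_rot: [3.142, 0.0, -3.09]
contact_force: [0.6, -0.4, 0.8]
opening: 0.0003
grip_force: 0.2
```

Request:
arm_command --pt "0 0 -1" --pt "0 0 0" --spin '[0, 0]'

```text
time: 3.5
tool_pos: [0.5177, -0.0346, 0.0766]
tool_rot: [-3.141, 0.001, -3.09]
contact_force: [-1.9, -1.7, 5.1]
opening: 0.0003
grip_force: 2.7
```

Contact came at 76.5 mm rather than 79. Together with the thin gold pads in the wrist view, this means the tips are thin along the closing direction. I'll lift, turn 90° and open the jaws, so both 19 mm wide pads span the roller.

Request:
arm_command --pt "0 -2 12" --pt "0 0 12" --pt "0 0 0" --pt "0 0 0" --pt "0 0 0" --pt "0 0 0" --pt "0 0 0" --pt "0 0 0" --pt "0 0 0" --pt "0 0 0" --pt "0 0 0" --pt "0 0 0" --pt "0 0 0" --pt "0 0 0" --spin '[0, 0, -8.2, -8.2, -8.2, -8.2, -8.2, -8.2, -8.2, -8.2, -8.2, -8.2, -8.2, 0]' --jaw 1

```text
time: 4.9
tool_pos: [0.5179, -0.0364, 0.101]
tool_rot: [3.14, 0.0, 1.618]
contact_force: [-0.2, 0.3, -0.6]
opening: 0.0919
grip_force: 0.0
```

Run:
```python
from h import *
ims=[]
for n in ("scene","wrist"):
    c=read_camera(n); np.save(f"{n}2.npy",c,allow_pickle=True); ims.append(c["img"][:,:,::-1])
cv2.imwrite("pics/b2.png",np.vstack([cv2.resize(ims[1],(640,480))]))
o=observe(); print(o["time"],o["tool_pos"],o["tool_rot"],o["qpos"],o["opening"])
```

```text
5.0 [ 0.51772915 -0.036358    0.1006825 ] [3.14071088e+00 2.18672653e-04 1.62304911e+00] [-2.17866986e-01  4.95234817e-01  1.73131983e+00  3.10023900e-05
  9.14129856e-01 -2.70138786e-01] 0.09150964506399971
```

View pics/b2.png

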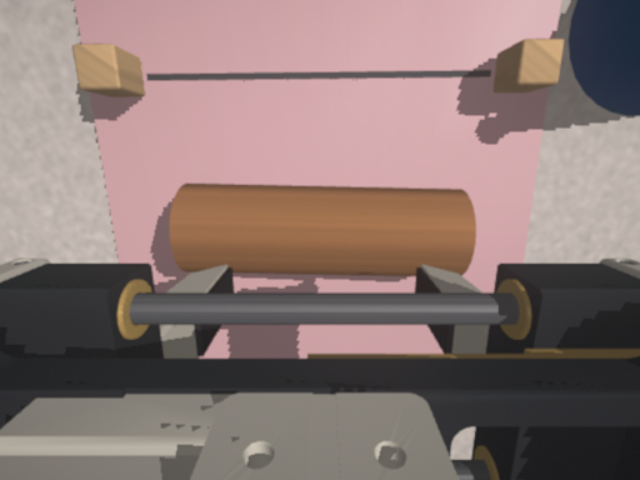

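The wrist view is clear: the roller spans (175..473, 185..275) and the line runs from (148,77) to (490,73). The wide pads sit just behind the roller. I'll measure relative to the line in this one view.

```bash
cat > w.py <<'E'
from h import *
from scipy.optimize import least_squares
def measure(c):
    hsv=cv2.cvtColor(c["img"],cv2.COLOR_RGB2HSV); P=pts(c); z=P[...,2]
    m=cv2.inRange(hsv,(5,120,40),(17,255,255)); n,l,s,_=cv2.connectedComponentsWithStats(m); k=l==1+np.argmax(s[1:,4])
    Q=P[k&(c["depth"]>0)&(z>.02)&(z<.07)]
    f=lambda p:np.hypot((Q[:,1]-p[0]-p[1]*(Q[:,0]-.51)),Q[:,2]-p[2])-.028
    r=least_squares(f,[Q[:,1].mean(),.03,.032],loss="soft_l1",f_scale=.001).x
    x=(np.percentile(Q[:,0],1)+np.percentile(Q[:,0],99))/2
    return np.array([x,r[0]+r[1]*(x-.51),r[2]]),np.degrees(r[1]),np.percentile(Q[:,0],[1,99])
def line(c,bot=300):
    hsv=cv2.cvtColor(c["img"],cv2.COLOR_RGB2HSV); P=pts(c)
    d=((c["img"].max(2)<110)&(abs(P[...,2]-.004)<.008)&(P[...,0]>.40)&(P[...,0]<.61)&(P[...,1]>.055)&(P[...,1]<.1)).astype(np.uint8)
    n,l,s,_=cv2.connectedComponentsWithStats(d,connectivity=8); i=1+np.argmax(s[1:,2]); v,u=np.nonzero(l==i)
    W=np.array([ray(c,a,b,.004) for a,b in zip(u,v)]); p=np.polyfit(W[:,0],W[:,1],1)
    return p,np.degrees(p[0]),len(u),W[:,0].min(),W[:,0].max()
E
python3 - <<'E'
from w import *
c=np.load("wrist2.npy",allow_pickle=True).item(); print(c["world_from_camera"].round(3))
R=measure(c); print(R); L=line(c); print(L)
for x in [(118,61.5),(392,58.5)]: print(ray(c,*x,.004))
P=pts(c)
for u,v in [(78,58),(432,50)]: print("blk",P[v-8:v+9:4,u-8:u+9:4].reshape(-1,3)[:,:].round(3)[[2,7,12]])
print("y gap",np.polyval(L[0],R[0][0])-R[0][1])
E
```

```text
[[ 0.999 -0.05  -0.014  0.514]
 [ 0.052  0.967  0.248  0.028]
 [ 0.001 -0.249  0.969  0.241]
 [ 0.     0.     0.     1.   ]]
(array([ 0.51531276, -0.02196672,  0.03256672]), np.float64(1.7361666223872758), array([0.43272297, 0.59790255]))
(array([0.06209768, 0.0430237 ]), np.float64(3.557935162473971), 1066, np.float64(0.39892694214444935), np.float64(0.6107650542824199))
[0.3972214 0.0675822 0.004    ]
[0.61891888 0.08138118 0.004     ]
blk [[0.385 0.068 0.035]
 [0.385 0.066 0.035]
 [0.385 0.063 0.035]]
blk [[0.63  0.086 0.036]
 [0.632 0.084 0.034]
 [0.633 0.082 0.034]]
y gap 0.09699015182436108
```

Request:
arm_command --pt "-2 5 -10" --pt "0 0 -9" --pt "0 0 -2" --pt "0 0 0" --spin '[0, 0, 0, 0]'

```text
time: 5.4
tool_pos: [0.515, -0.0312, 0.0788]
tool_rot: [-3.14, -0.0, 1.62]
contact_force: [-2.8, -0.4, 5.1]
opening: 0.0917
grip_force: 2.4
```

Request:
arm_command --pt "0 0 -1" --pt "0 0 0" --spin '[0, 0]'

```text
time: 5.6
tool_pos: [0.5151, -0.0314, 0.0785]
tool_rot: [-3.141, 0.0, 1.621]
contact_force: [-4.4, -1.0, 11.1]
opening: 0.0919
grip_force: 5.7
```

Request:
arm_command --pt "0 2 0" --pt "0 4 0" --pt "-0.1 4 0" --pt "-0.1 4 0" --pt "-0.2 4 0" --pt "-0.1 4 0" --pt "-0.1 4 0" --pt "-0.2 4 0" --pt "-0.1 3 0" --pt "-0.1 2 0" --pt "0 1 0" --pt "0 0 3" --pt "0 0 8" --pt "0 0 0" --spin '[0, 0, 0, 0, 0, 0, 0, 0, 0, 0, 0, 0, 0, 0]'

```text
time: 7.0
tool_pos: [0.515, 0.0046, 0.0897]
tool_rot: [3.14, 0.0, 1.62]
contact_force: [0.5, 0.7, 0.4]
opening: 0.0916
grip_force: 0.0
```

```bash
cat > look.py <<'E'
from w import *
c=read_camera("wrist"); o=observe(); R=measure(c); L=line(c)
print(o["time"],o["tool_pos"].round(4),o["contact_force"].round(1)); print("roller",R); print("line",L,"gap",np.polyval(L[0],R[0][0])-R[0][1]); print("finger rel y",o["tool_pos"][1]-R[0][1])
cv2.imwrite(f"pics/w{o['time']:.1f}.png",c["img"][:,:,::-1])
E
python3 look.py
```

```text
7.05 [0.5148 0.0046 0.0893] [ 0.  -0.  -1.1]
roller (array([ 0.51449347, -0.00411552,  0.03261669]), np.float64(1.7454787823281144), array([0.4316662 , 0.59732074]))
line (array([0.06144785, 0.04319086]), np.float64(3.5207026692435193), 990, np.float64(0.39946331334507723), np.float64(0.6107449658213532)) gap 0.07892089337329061
finger rel y 0.00872310024215214
```

Request:
arm_command --pt "0 -9 0" --pt "0 -9 0" --pt "0 0 -6" --pt "0 0 -4" --pt "0 0 -1" --pt "0 0 0" --pt "0 2 0" --pt "-0.1 4 0" --pt "-0.1 4 0" --pt "-0.1 4 0" --pt "-0.2 4 0" --pt "-0.1 4 0" --pt "-0.1 4 0" --pt "-0.1 4 0" --pt "-0.1 3 0" --pt "-0.1 2 0" --pt "0 1 0" --pt "0 0 3" --pt "0 0 8" --pt "0 0 0" --spin '[0, 0, 0, 0, 0, 0, 0, 0, 0, 0, 0, 0, 0, 0, 0, 0, 0, 0, 0, 0]'

```text
time: 9.05
tool_pos: [0.514, 0.0227, 0.0898]
tool_rot: [3.14, 0.0, 1.619]
contact_force: [0.4, -0.3, -0.1]
opening: 0.0917
grip_force: 0.0
```

```bash
python3 look.py
```

```text
9.1 [0.5138 0.0227 0.0894] [ 0.9 -0.4  0. ]
roller (array([0.51398638, 0.01457462, 0.0326204 ]), np.float64(1.7234443123953154), array([0.43110477, 0.59686799]))
line (array([0.06183647, 0.04295073]), np.float64(3.542968946282721), 945, np.float64(0.4003047577325709), np.float64(0.6108546399218713)) gap 0.060159214856613255
finger rel y 0.008109543586065485
```

Rolling as planned: about 18.5 mm per stroke, with no yaw. I'll do two more like it.

Request:
arm_command --pt "0 -9 0" --pt "0 -9 0" --pt "0 0 -6" --pt "0 0 -4" --pt "0 0 -1" --pt "0 0 0" --pt "0 2 0" --pt "-0.1 4 0" --pt "-0.1 4 0" --pt "-0.1 4 0" --pt "-0.2 4 0" --pt "-0.1 4 0" --pt "-0.1 4 0" --pt "-0.1 4 0" --pt "-0.1 3 0" --pt "-0.1 2 0" --pt "0 1 0" --pt "0 0 3" --pt "0 0 8" --pt "0 0 0" --spin '[0, 0, 0, 0, 0, 0, 0, 0, 0, 0, 0, 0, 0, 0, 0, 0, 0, 0, 0, 0]'

```text
time: 11.1
tool_pos: [0.5131, 0.0407, 0.0898]
tool_rot: [3.14, 0.0, 1.619]
contact_force: [-0.6, -0.2, 0.2]
opening: 0.092
grip_force: 0.0
```

Request:
arm_command --pt "0 -9 0" --pt "0 -9 0" --pt "0 0 -6" --pt "0 0 -4" --pt "0 0 -1" --pt "0 0 0" --pt "0 2 0" --pt "-0.1 4 0" --pt "-0.1 4 0" --pt "-0.1 4 0" --pt "-0.2 4 0" --pt "-0.1 4 0" --pt "-0.1 4 0" --pt "-0.1 4 0" --pt "-0.1 3 0" --pt "-0.1 2 0" --pt "0 1 0" --pt "0 0 3" --pt "0 0 8" --pt "0 0 0" --spin '[0, 0, 0, 0, 0, 0, 0, 0, 0, 0, 0, 0, 0, 0, 0, 0, 0, 0, 0, 0]'

```text
time: 13.1
tool_pos: [0.5121, 0.0587, 0.0898]
tool_rot: [3.14, 0.0, 1.619]
contact_force: [0.3, -0.2, -0.7]
opening: 0.0917
grip_force: 0.0
```

```bash
python3 look.py; ls pics
```

```text
13.15 [0.5118 0.0587 0.0893] [0.1 0.6 0.1]
roller (array([0.51292409, 0.05192738, 0.03261307]), np.float64(1.7233342374240939), array([0.4299326 , 0.59591557]))
line (array([0.05106095, 0.04885047]), np.float64(2.925577148662234), 456, np.float64(0.48662075282252326), np.float64(0.6107112555841596)) gap 0.023113486718651592
finger rel y 0.006769634915239568
b1.png
b2.png
scene0.png
top0.png
w13.2.png
w7.0.png
w9.1.png
```

Request:
arm_command --pt "0 -8 0" --pt "0 -8 0" --pt "0 0 -6" --pt "0 0 -4" --pt "0 0 -1" --pt "0 0 0" --pt "0 2 0" --pt "-0.1 4 0" --pt "-0.1 4 0" --pt "-0.1 4 0" --pt "-0.2 4 0" --pt "-0.1 4 0" --pt "-0.1 4 0" --pt "-0.1 3 0" --pt "-0.1 2 0" --pt "0 1 0" --pt "0 0 3" --pt "0 0 8" --pt "0 0 0" --spin '[0, 0, 0, 0, 0, 0, 0, 0, 0, 0, 0, 0, 0, 0, 0, 0, 0, 0, 0]'

```text
time: 15.05
tool_pos: [0.5112, 0.0747, 0.0898]
tool_rot: [3.14, 0.0, 1.619]
contact_force: [-0.5, -0.8, 0.0]
opening: 0.0917
grip_force: 0.0
```

```bash
sed -i 's/L=line(c)/L=(np.array([.0618,.043]),)/' look.py; python3 look.py
```

```text
15.1 [0.5109 0.0747 0.0894] [ 0.  -0.9  0.2]
roller (array([0.51254168, 0.06853215, 0.03261644]), np.float64(1.731898409673201), array([0.42954294, 0.59554042]))
line (array([0.0618, 0.043 ]),) gap 0.0061429224139699645
finger rel y 0.006167476976552608
```

Request:
arm_command --pt "0 -6 0" --pt "0 -6 0" --pt "0 0 -6" --pt "0 0 -4" --pt "0 0 -1" --pt "0 0 0" --pt "0 2 0" --pt "0 3 0" --pt "0 3 0" --pt "0 2 0" --pt "0 1 0" --pt "0 1 0" --pt "0 0 0" --pt "0 0 3" --pt "0 0 10" --pt "0 0 20" --pt "0 0 30" --pt "0 0 30" --pt "0 0 0" --spin '[0, 0, 0, 0, 0, 0, 0, 0, 0, 0, 0, 0, 0, 0, 0, 0, 0, 0, 0]'

```text
time: 17.0
tool_pos: [0.5129, 0.0747, 0.1752]
tool_rot: [3.134, 0.0, 1.619]
contact_force: [-0.0, 0.6, 0.1]
opening: 0.0916
grip_force: 0.0
```

```bash
python3 look.py; ls -t pics|head -1; cp pics/$(ls -t pics|head -1) pics/end.png
```

```text
17.05 [0.5118 0.0747 0.1731] [ 0.1 -0.5  0.1]
roller (array([0.51241244, 0.07477405, 0.03260816]), np.float64(1.733589911256728), array([0.43014019, 0.59468469]))
line (array([0.0618, 0.043 ]),) gap -0.00010695646598442299
finger rel y -5.7409185148460384e-05
w17.1.png
```

View pics/end.png

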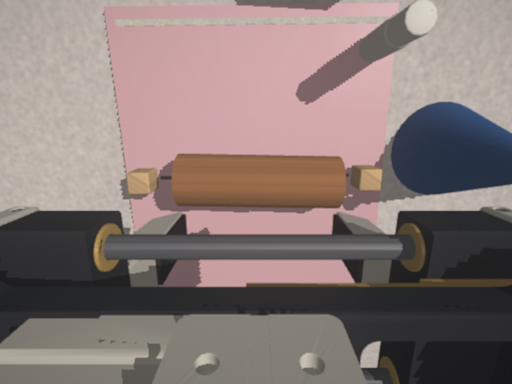

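The roller lies between the blocks at (143,181) and (366,177), with line stubs showing at both ends (165,178) and (348,176). The measured gap is about 0, it is about 4 mm off lengthwise, and the yaw is 1.8° off the line. The fingers are clear, so I'm handing in.

```bash
python3 -c "
from cell import *
print(hand_in())"
```

```text
the job is handed in; nothing more can be done
None
```

I rolled the roller to the line in six pushes along its top and handed the job in. By my last measurement it lies within 1 mm of the line, about 4 mm off centre lengthwise and 1.8° off the line's direction; no verdict was returned.

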